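# Hang the altar lantern on its bent bracket

## Task

Hang the small red lantern on the bent brass rod: thread the drilled wooden block over the rod's free tip, slide it around the bend and on until the block is fully home against the brass stop disc, then let go so that it hangs there still and upright. The rod is soft brass bent by hand, so feel your way gently without forcing it, and leave the teapot, cups, incense bowl and jar alone.

Things in the scene. Friction and masses are not known exactly. Their poses are not given: they have to be found in the camera images.
- lantern_stem (a point): Grasp point of the loose lantern (0.22 kg, 162 mm tall, stands on the ledge): centre of its upright square wooden stem, 14 x 14 mm, 50 mm tall, 137 mm above its foot. x = axis of the hole in the block below, z = up; stem faces are square to x and y. The round red part is 62 mm across, 72 mm tall.
- lantern_hole (a point): Centre of the through hole of the lantern's wooden block (16 mm thick along x, 30 mm wide and high), 40 mm straight below lantern_stem, same axes. Hole: 15 mm diameter, 16 mm long, along x; either end may go first. Hanging free, it rests 2.5 mm below the rod's centreline.
- rod: Fixed level bent brass rod, 10 mm thick, centreline 135 mm above the ledge; block pressing it with over 30 N bends it (leverage: about 12 N at the stem). Origin below rod_bend, z up, y = from bend to free tip. Outer limb straight at x = -10 mm, y = 25 to 115 mm. Bend: quarter circle, radius 35 mm, centre (25, 25) mm, from (-10, 25) through (0, 0) to about (25, -10), then straight inner limb.
- rod_tip (a point): End of the rod's free rounded tip, on its centreline; axes as rod (y points out of the tip).
- rod_bend (a point): Middle of the bend on the rod's centreline; axes as rod. All beyond it (rest of bend, inner limb roughly along +x, stop) is turned about the vertical here by an unmeasured angle, up to 20 degrees either way, new every time: follow by feel. Brass stop disc, 30 mm: block is home against it when its hole's centre is 95.5 mm from here. 44 mm past the disc the rod stands on a post.
- teapot: Bystander: red ceramic teapot with spout and handle, 124 mm across, 116 mm tall; origin under its centre.
- cup0: Bystander: white porcelain cup, 52 mm across, 42 mm tall; origin under its centre.
- cup1: Bystander: white porcelain cup, 52 mm across, 42 mm tall; origin under its centre.
- cup2: Bystander: white porcelain cup, 52 mm across, 42 mm tall; origin under its centre.
- bowl: Bystander: aluminium incense bowl, 120 mm across, 60 mm tall; origin under its centre.
- jar: Bystander: amber glass jar, 70 mm across, 110 mm tall; origin under its centre.
- lantern: The lantern as a whole; origin at the centre of its foot, axes as lantern_stem.
There are look-alikes about, which are no part of the job. What is shaped like the lantern but blue is not meant.

How it is judged:
On the way, in this order (a step that is already met when the one before it is completed fails the run):
1. the block is threaded on the outer limb, past the tip (y of lantern_hole in the frame of rod_tip between -0.09 and -0.02 m and x of lantern_hole in the frame of rod_tip between -0.005 and 0.005 m and z of lantern_hole in the frame of rod_tip between -0.005 and 0.005 m), for 0.1 s.
2. the block has gone round the bend (x of lantern_hole in the frame of rod above 0.03 m and y of lantern_hole in the frame of rod below 0.035 m and z of lantern_hole in the frame of rod_tip between -0.006 and 0.006 m), for 0.1 s.
At the end, for the whole second after the job is handed in: the lantern hangs from the inner limb, released and still, upright within 7 degrees, its block within 4 mm of the stop disc (horizontal distance between lantern_hole and rod_bend between 0.0915 and 0.1 m and z of lantern_hole in the frame of rod_tip between -0.006 and 0.005 m and x of lantern_hole in the frame of rod above 0.05 m and angle between lantern_stem's own z axis and vertical below 0.12 rad and linear speed of lantern below 0.03 m/s); the robot touches nothing.
It fails at once if the rod is forced: block and rod press on each other with more than 30 N (contact force between lantern and rod above 30 N).
It fails at once if the rod is struck by the robot with more than 15 N (contact force between any of the fingers, the arm and rod above 15 N).
It fails at once if a bystander is moved by more than 15 mm (distance of any of teapot, cup0, cup1, cup2, bowl, jar from where it was at the start of the episode above 0.015 m).
It also fails if it takes over 69 s, if anything falls off the work surface, if the arm or the gripper's body presses on something with over 40 N, if the wrist force passes 120 N, or if a joint passes its speed limit or range.

## Robot

A 6-joint arm with a two-finger parallel gripper is mounted at the origin on the work surface. World frame = base frame: x ahead of the robot, y to its left, z up, the work surface at z = 0. Lengths are in m, angles in rad, forces in N, time in s.
With the tool pointing down it reaches from about 0.325 to 0.75 m from the base axis. Payload 7.6 kg.
Tool frame: the origin (TCP) lies between the finger pads; the fingertips stand 11 mm ahead of it and the grasp point (between the pads) lies 8 mm behind it; z points along the fingers, y is the line along which they close (so a half turn about z gives the same grasp; the last joint's range is limited). The gripper opens to 85 mm and grips with 20 to 120 N. Pads are 22 mm wide; open, the fingers measure 114 mm over their backs; the gripper's body (76 mm by 85 mm) begins 54 mm behind the grasp point. The pads swing forward as they close: fully open they stand 13 mm farther back than shut.
Start: joints at [-1.371, 0.052, 1.401, -0, 1.689, -0.07], TCP at [0.14, -0.506, 0.242] pointing down, gripper open.
Joint ranges: [-2.9, 2.9], [-0.91, 2.17], [0.12, 2.37], [-1.06, 4.2], [0.26, 2.73], [-2.93, 2.93]. Speed limits (rad/s): [2.57, 2.57, 3.01, 3.14, 3.14, 3.14].

## Interface

Orientations are given as [roll, pitch, yaw] about the fixed x, y, z axes, in that order (R = Rz(yaw) Ry(pitch) Rx(roll)).
In Python, from cell import bot, observe, eyes gives the robot as it stands. Calls block until the motion is done:
- bot.move_ptp(position, orientation): joint-space move of the TCP to a pose.
- bot.move_straight(position, speed=0.15, ori=None, max_force=None): straight line of the TCP; ori=None keeps the orientation; speed is the mean speed in m/s. With max_force (N) it stops when the force on the tool has changed by that much, and returns True; else False.
- bot.move_joints(angles): joint-space move.
- bot.gripper_open() and bot.grab(force=None): open the fingers fully, or close them until they stop; force is the grip in N (None keeps the last).
- bot.sleep(seconds).
- bot.inverse_kinematics(position, orientation): joint angles nearest the present ones, or None.
- observe(): the state.
- eyes.capture(name): name is "scene" or "top" or "wrist"; returns a dict with "img" (400x640x3 uint8, red, green, blue), "camera_matrix" (3x3 intrinsics, pixels), "dist_coeffs" ([k1, k2, p1, p2, k3] as OpenCV has them; the pictures are not rectified), "R" (3x3) and "t" (3): a world point X has camera coordinates R X + t; the wrist camera has in their place "T_tool_cam" (4x4, takes a point from camera to tool coordinates, whose origin is the TCP and whose axes are the flange's). Camera axes: x right, y down, z forward; pixel columns grow to the right and rows downward; lengths in m; the calibration is good to about 2 mm. A picture is of the moment at which its call begins: read the wrist's pose just before it. There is no depth.
A pose or a line that the arm cannot do raises bot.IKError and nothing moves.
- bot.close_job(): hands the job in; it is judged then, once.
The state is a dict: "time_s": time; "q": joint angles; "qvel": joint speeds; "effort": joint torques, N m; "eef_pos": TCP position; "eef_rot": TCP orientation; "wrist_force": force on the tool from outside, world axes, zero at the start; "moment": the same for the moment, N m; "grip_width": finger opening in m; "grip_force": force on a finger pad.
Only numpy, scipy, OpenCV 4.12 (cv2) and the standard library are available. Lean on these libraries where they do the work, as an engineer would, in place of code of your own. Each camera call takes 0.05 s, during which the arm holds its last target. There are 200 camera calls.

## Working session

There is one attempt and no reset: what is moved stays moved. The work goes in short steps, each a Python script; the robot and the scene stay as the last script left them, time stands still between calls to the robot, and variables do not carry over. Pictures are saved under pics/ and viewed, at most 10 in all, crops included, and the job is handed in when it is done.

```bash
mkdir -p pics; ls; python3 - <<'E'
from cell import bot, observe, eyes
import cv2, numpy as np
ims=[]
for n in ["scene","top"]:
    c=eyes.capture(n); cv2.imwrite(f"pics/{n}0.png",c["img"][:,:,::-1]); 
    np.savez(f"{n}.npz",**c)
    print(n,c["camera_matrix"].tolist(),c["dist_coeffs"],np.round(-c["R"].T@c["t"],3))
print(observe())
E
```

```text
pics
scene [[445.48583422391005, 0.0, 317.89051827403233], [0.0, 445.48583422391005, 202.6389705148047], [0.0, 0.0, 1.0]] [-0.02696276  0.          0.          0.          0.        ] [0.951 0.596 1.228]
top [[479.8417661344827, 0.0, 325.2106252064482], [0.0, 479.8417661344827, 201.82467661752096], [0.0, 0.0, 1.0]] [-0.13234496  0.          0.          0.          0.        ] [ 0.423 -0.011  1.273]
{'time_s': 0.1, 'q': array([-1.37128452e+00,  5.27693798e-02,  1.40161604e+00, -1.51472892e-05,
        1.68859495e+00, -7.03088995e-02]), 'qvel': array([ 5.42023742e-05, -8.92381074e-04, -3.43767413e-03, -1.58371528e-04,
       -8.42963372e-04,  1.44127791e-03]), 'effort': array([ 1.31501791e-03, -3.82582462e+01, -3.60984993e+01, -5.14140743e-05,
        4.80013128e-03,  1.04068263e-06]), 'eef_pos': array([ 0.13990734, -0.5057555 ,  0.24156255]), 'eef_rot': array([-3.14020731e+00, -8.24809189e-05,  2.69818884e-01]), 'wrist_force': array([ 0.35557346,  0.36749349, -0.01035596]), 'moment': array([ 0.00696155, -0.03274971,  0.00011222]), 'grip_force': 0.0, 'grip_width': 0.08550703854786794}
```

View pics/scene0.png

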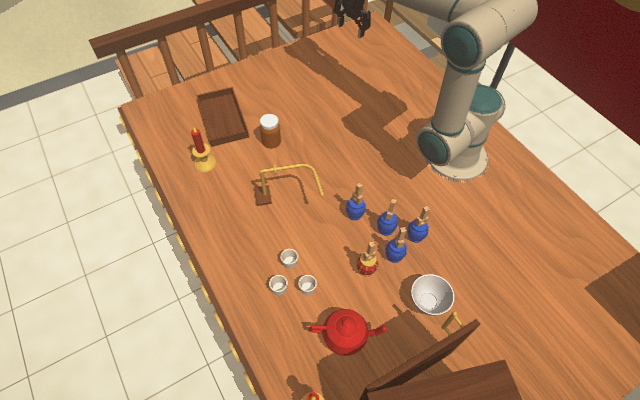

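View pics/top0.png

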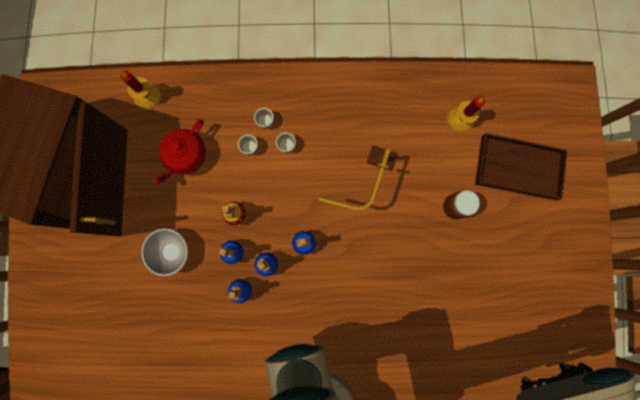

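Candidates for the lantern are the red/gold one at top (233,212), scene (368,258). The blue look-alikes are at top (304,242), (231,252), (266,264) and (239,291). The other red things are the teapot at (182,152) and the candles at (130,80) and (475,103). By the description I choose (233,212), and will check it in a close crop.

```bash
python3 - <<'E'
import cv2, numpy as np
t=np.load("top.npz")["img"];s=np.load("scene.npz")["img"]
def cr(im,x,y,w): 
    return cv2.resize(im[y:y+w*3//4,x:x+w],(400,300),interpolation=cv2.INTER_CUBIC)
o=np.vstack([np.hstack([cr(t,312,137,100),cr(s,245,145,100)]),np.hstack([cr(t,208,194,48),cr(s,340,232,56)])])
cv2.imwrite("pics/crop1.png",o[:,:,::-1])
E
```

```text
(no output)
```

View pics/crop1.png

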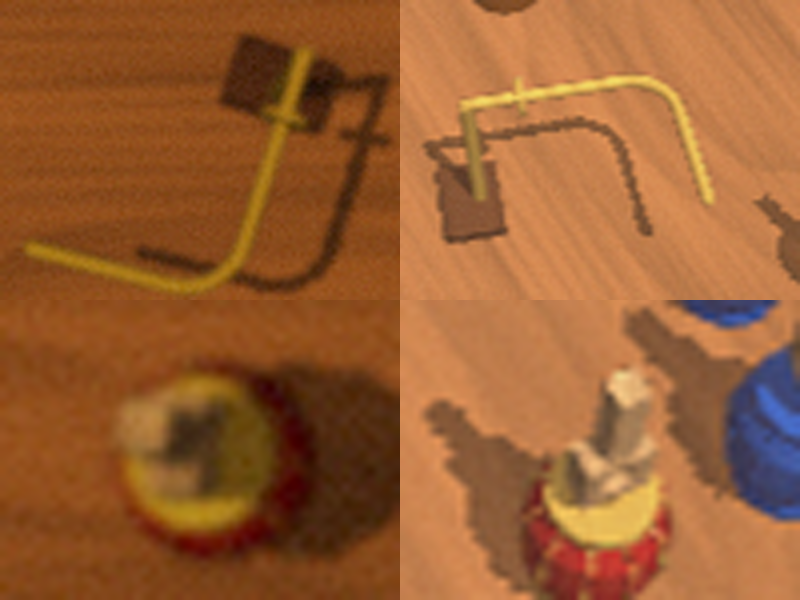

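The crop shows the red lantern with its wooden stem, stem top at top (226,208.5) and scene (371.9,242.5). The rod tip is at top (319,198.8) and scene (322.5,195). The stop disc is at top (382.8,166) and scene (275,168.8).

```bash
cat > h.py <<'E'
import numpy as np, cv2
from scipy.spatial.transform import Rotation as Ro
def cam(n): return dict(np.load(n+".npz"))
def ray(c,uv):
    p=cv2.undistortPoints(np.array([[uv]],float),c["camera_matrix"],c["dist_coeffs"])[0,0]
    d=c["R"].T@np.array([p[0],p[1],1.]); o=-c["R"].T@c["t"]; return o,d/np.linalg.norm(d)
def onz(c,uv,z):
    o,d=ray(c,uv); return o+d*(z-o[2])/d[2]
def tri(rs):
    A=sum(np.eye(3)-np.outer(d,d) for o,d in rs); b=sum((np.eye(3)-np.outer(d,d))@o for o,d in rs)
    return np.linalg.solve(A,b)
def proj(c,X):
    return cv2.projectPoints(np.atleast_2d(np.array(X,float)),cv2.Rodrigues(c["R"])[0],c["t"],c["camera_matrix"],c["dist_coeffs"])[0][:,0]
def wcap(name):
    from cell import observe, eyes
    s=observe(); c=eyes.capture("wrist"); T=np.eye(4)
    T[:3,:3]=Ro.from_euler("xyz",s["eef_rot"]).as_matrix(); T[:3,3]=s["eef_pos"]
    T=np.linalg.inv(T@c.pop("T_tool_cam")); c["R"]=T[:3,:3]; c["t"]=T[:3,3]
    np.savez(name+".npz",**c); return c
E
python3 - <<'E'
from h import *
np.set_printoptions(precision=4,suppress=True)
t,s=cam("top"),cam("scene")
P=lambda n,a,b,z:print(n,tri([ray(t,a),ray(s,b)]),onz(t,a,z),onz(s,b,z))
P("tip",(319,198.8),(322.5,195),.135)
P("stop",(382.8,166),(275,168.8),.135)
P("outer2",(349.5,207.7),(312,172),.135)
P("rodend",(387.8,149.5),(260.7,171.3),.135)
P("stem",(226,208.5),(371.9,242.5),.162)
for k,u in dict(cup0=(264,118),cup1=(247,145),cup2=(286,143)).items(): print(k,onz(t,u,.04))
for k,u in dict(bowl=(165,252),jar=(467,204),teapot=(182,152),b1=(304,242),b2=(231,252),b3=(266,264)).items(): print(k,onz(t,u,.06))
from cell import eyes; print(eyes.capture("wrist")["T_tool_cam"],t["img"].shape)
E
```

```text
tip [ 0.5479 -0.0218  0.1324] [ 0.5493 -0.0233  0.135 ] [ 0.5473 -0.0188  0.135 ]
stop [ 0.6243 -0.1773  0.1354] [ 0.6262 -0.179   0.135 ] [ 0.6225 -0.1757  0.135 ]
outer2 [ 0.53   -0.0985  0.143 ] [ 0.5266 -0.0956  0.135 ] [ 0.5308 -0.1075  0.135 ]
rodend [ 0.6656 -0.1917  0.1338] [ 0.6667 -0.1927  0.135 ] [ 0.6647 -0.1894  0.135 ]
stem [0.5255 0.1954 0.1642] [0.5275 0.1941 0.162 ] [0.5227 0.1962 0.162 ]
cup0 [0.7773 0.117  0.04  ]
cup1 [0.7052 0.1619 0.04  ]
cup2 [0.7086 0.0594 0.04  ]
bowl [0.4289 0.3699 0.06  ]
jar [ 0.5371 -0.4067  0.06  ]
teapot [0.6861 0.3285 0.06  ]
b1 [0.4487 0.0159 0.06  ]
b2 [0.4267 0.2005 0.06  ]
b3 [0.3952 0.1124 0.06  ]
[[ 0.0007 -0.9596 -0.2812  0.0708]
 [ 1.      0.0006  0.0006  0.0016]
 [-0.0004 -0.2812  0.9596 -0.1303]
 [ 0.      0.      0.      1.    ]] (400, 640, 3)
```

```bash
python3 - <<'E'
from h import *
from cell import bot, observe
bot.move_ptp([.575,-.10,.28],[np.pi,0,.27]); bot.sleep(.3)
a=wcap("w_rod")["img"]
bot.move_ptp([.526,.195,.28],[np.pi,0,.27]); bot.sleep(.3)
b=wcap("w_lan")["img"]
print(observe()["time_s"],observe()["eef_pos"])
cv2.imwrite("pics/w_rod.png",a[:,:,::-1])
cv2.imwrite("pics/w_lan.png",cv2.resize(b[60:360,120:520],(800,600),interpolation=cv2.INTER_CUBIC)[:,:,::-1])
E
```

```text
4.1417 [0.52623307 0.19444887 0.27995479]
```

View pics/w_rod.png

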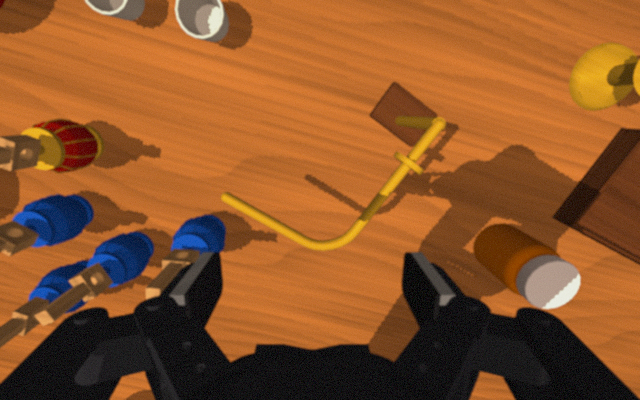

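View pics/w_lan.png

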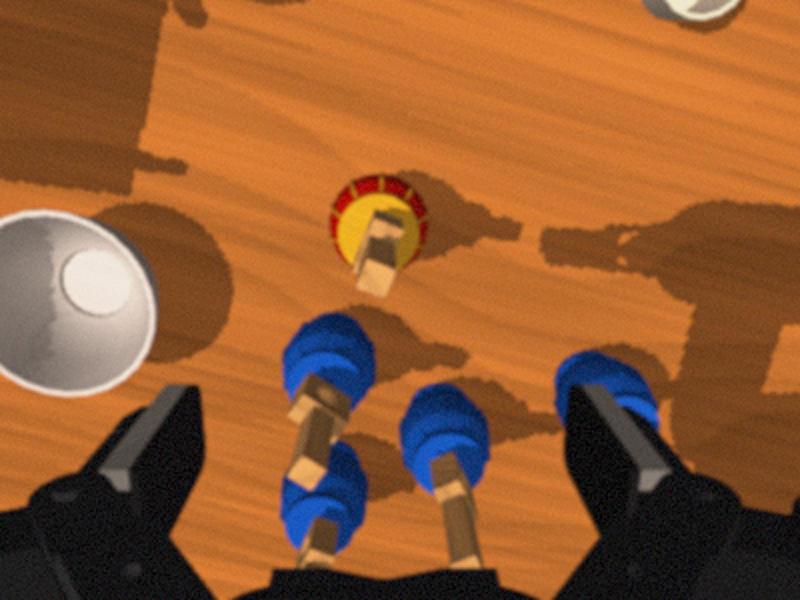

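The rod view shows the tip at (225,196), bend around (320,245), stop disc at (408,160) and rod end at (440,123). In the lantern view the stem top is at crop (376,281), which is full-image (308,200). I need a closer crop of the block to get its yaw, and I'll fit the rod by colour.

```bash
python3 - <<'E'
from h import *
np.set_printoptions(precision=4,suppress=True)
b=cam("w_lan")["img"]; cv2.imwrite("pics/lan_crop.png",cv2.resize(b[140:215,270:370],(800,600),interpolation=cv2.INTER_CUBIC)[:,:,::-1])
c=cam("w_rod"); h=cv2.cvtColor(c["img"],cv2.COLOR_RGB2HSV)
print(h[197,228],h[225,270],h[190,385],h[205,372],h[150,150+100],h[100,300])
m=((h[...,0]>=19)&(h[...,0]<36)&(h[...,1]>150)&(h[...,2]>90)).astype(np.uint8)
n,l,st,_=cv2.connectedComponentsWithStats(m); 
k=l[225-3:225+4,270-3:270+4]; k=np.bincount(k[k>0]).argmax(); print(st[k])
v,u=np.where(l==k); P=np.array([onz(c,(x,y),.135)[:2] for x,y in zip(u,v)])
np.save("rodpts.npy",P)
tip=np.array([.548,-.0218])
from numpy.linalg import svd
A=P[(u<285)]; ce=A.mean(0); d=svd(A-ce)[2][0]; d*=np.sign(d[1])
s=(A-ce)@d; perp=np.array([d[1],-d[0]]); print("outer",ce,d,"resid",(A-ce)@perp and 0 if 0 else ((A-ce)@perp).std(),"tip",ce+d*s.max(), "len", s.ptp() if hasattr(s,'ptp') else np.ptp(s))
print(np.degrees(np.arctan2(d[1],d[0])))
E
```

```text
[ 19 215 222] [ 20 223 228] [ 21 219 234] [ 19 213 121] [ 12 185 197] [ 14 200 213]
[ 221  116  225  134 3091]
outer [ 0.5402 -0.0541] [0.2773 0.9608] resid 0.002572920438835261 tip [ 0.5494 -0.0223] len 0.06901203842710435
73.90263174683798
```

View pics/lan_crop.png

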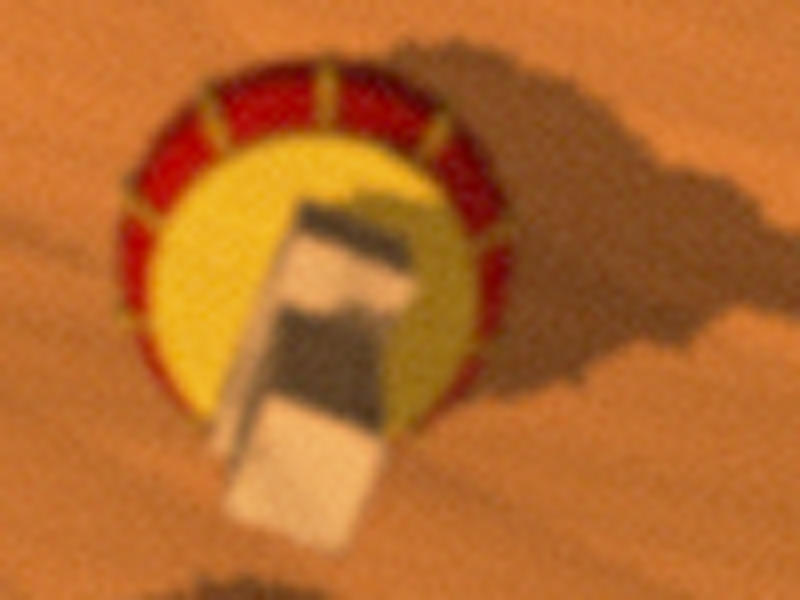

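The stem top has corners at crop (262,392), (388,440), (345,552) and (225,512). The block's thin 16 mm edge, (300,235) to (415,280), gives the hole axis direction.

```bash
python3 - <<'E'
from h import *
from scipy.optimize import least_squares
np.set_printoptions(precision=4,suppress=True)
c=cam("w_lan"); f=lambda x,y:(270+x/8-.4,140+y/8-.4)
C=np.array([onz(c,f(*p),.162)[:2] for p in [(262,392),(388,440),(345,552),(225,512)]])
print("stem",C.mean(0)); 
e=np.roll(C,-1,0)-C; print(np.linalg.norm(e,axis=1),np.degrees(np.arctan2(e[:,1],e[:,0])))
B=np.array([onz(c,f(*p),.112)[:2] for p in [(300,235),(415,280)]]);e=B[1]-B[0];print("block edge",np.linalg.norm(e),np.degrees(np.arctan2(e[1],e[0])))
# rod model: silhouette band; fit centreline distance
P=np.load("rodpts.npy")
def dist(p,Q):  # params ox,oy,yaw,bend
    o,yaw,b=p[:2],p[2],p[3]; q=Q-o; cs,sn=np.cos(yaw),np.sin(yaw)
    q=np.c_[q[:,0]*cs+q[:,1]*sn,-q[:,0]*sn+q[:,1]*cs]
    return q
a=np.radians(np.linspace(180,225,12)); arc=25+0*a
def line(p):
    r=np.sqrt(.5); cen=np.array([.025,.025]); cen=np.array([.025,.025]) 
    # middle of bend = centre+35*(-.707,-.707) -> ~ (0,0)
    o=[(-.010,y) for y in np.arange(.025,.1151,.001)]
    arc1=[cen+.035*np.array([np.cos(t),np.sin(t)]) for t in np.linspace(np.pi,1.25*np.pi,25)]
    arc2=[cen+.035*np.array([np.cos(t),np.sin(t)]) for t in np.linspace(1.25*np.pi,1.5*np.pi,25)]
    inn=[(x,-.010) for x in np.arange(.025,.141,.001)]
    R=lambda t:np.array([[np.cos(t),-np.sin(t)],[np.sin(t),np.cos(t)]])
    L=np.vstack([o,arc1,np.vstack([arc2,inn])@R(p[3]).T]); 
    return L@R(p[2]).T+p[:2]
from scipy.spatial import cKDTree
def res(p): return np.maximum(cKDTree(line(p)).query(P)[0]-.0035,0)*1e3
def cost(p):
    L=line(p); d1=cKDTree(L).query(P)[0]; d2=cKDTree(P).query(L)[0]
    return np.r_[d1*1e3, 5*np.maximum(d2,.0006)*1e3]
p0=[.53,-.14,np.radians(-16),0]
best=None
for b in (-.3,-.15,0,.15,.3):
    r=least_squares(cost,[*p0[:3],b],diff_step=1e-3,x_scale=[.01,.01,.1,.1])
    print(b,r.cost,r.x)
    if best is None or r.cost<best.cost: best=r
p=best.x; np.save("rod.npy",p)
L=line(p); print("tip",L[90],"yaw/bend deg",np.degrees(p[2:]))
img=cam("w_rod"); 
E
```

```text
stem [0.5258 0.196 ]
[0.0142 0.0132 0.0135 0.0137] [-96.0498 175.3902  86.1553  -1.6877]
block edge 0.015326880732348879 -96.17756211838197
-0.3 61625.20412673944 [ 0.5301 -0.1398 -0.2318 -0.0308]
-0.15 61622.86141114183 [ 0.5301 -0.1397 -0.2313 -0.0324]
0 61624.82304271094 [ 0.5301 -0.1397 -0.2315 -0.0321]
0.15 61624.57727287496 [ 0.5301 -0.1398 -0.2321 -0.0305]
0.3 61622.47915199847 [ 0.5302 -0.1399 -0.2307 -0.0318]
tip [ 0.5467 -0.0256] yaw/bend deg [-13.2175  -1.8211]
```

```bash
python3 - <<'E'
from h import *
np.set_printoptions(precision=4,suppress=True)
P=np.load("rodpts.npy")
def fit(o,d,s0,s1):
    for _ in range(8):
        n=np.array([-d[1],d[0]]); s=(P-o)@d; t=(P-o)@n
        b=np.arange(s0,s1,.002); M=[]
        for x in b:
            k=(s>=x)&(s<x+.002)&(abs(t)<.01)
            if k.sum()>4: M.append((x+.001,(t[k].max()+t[k].min())/2,np.ptp(t[k])))
        M=np.array(M); a=np.polyfit(M[:,0],M[:,1],1)
        o=o+n*a[1]; d=d+n*a[0]; d/=np.linalg.norm(d)
    r=M[:,1]-np.polyval(a,M[:,0]); print("rms",r.std(),"width",np.median(M[:,2]),"ang",np.degrees(np.arctan2(d[1],d[0]))); return o,d
tip=np.array([.5494,-.0223]); o,d=fit(tip,np.array([-.2773,-.9608]),.006,.080)
s=(P-o)@d; n=np.array([-d[1],d[0]]); t=(P-o)@n; k=abs(t)<.002; print("tip",o+d*s[k].min()); T=o+d*s[k].min()
st=np.array([.6243,-.1775]); o2,d2=fit(st,np.array([-.96,.27])/1 if 0 else np.array([-(.6243-.548),-(-.1775+.155)])/np.hypot(.0763,.0225),.012,.058)
print(o2,d2)
# stop: wide points
n2=np.array([-d2[1],d2[0]]); s=(P-o2)@d2; t=(P-o2)@n2; k=(abs(t)>.008)&(abs(t)<.02)&(abs(s)<.03); print("disc s",s[k].mean(),k.sum(), "world",o2+d2*s[k].mean())
# model from outer
y=-d; x=np.array([y[1],-y[0]]); O=T-.115*y+.010*x; print("bend",O,"axes",x,y)
st=o2+d2*s[k].mean(); q=np.array([(st-O)@x,(st-O)@y]); print("stop in rod",q,np.hypot(*q))
di=-d2; ang=np.degrees(np.arctan2(di@y,di@x)); print("bend angle",ang)
# where inner line passes vs nominal: turned about O, line offset -0.010
ni=np.array([-di[1],di[0]]); print("offset of O from inner line",(O-o2)@ni)
E
```

```text
rms 0.00015065516384576232 width 0.008334068189871598 ang -105.88575445906461
tip [ 0.5493 -0.0223]
rms 0.00019617242476585605 width 0.008379299962278437 ang 160.72339546409478
[ 0.6239 -0.1788] [-0.9439  0.3301]
disc s -0.006305411036465336 100 world [ 0.6299 -0.1809]
bend [ 0.5274 -0.1356] axes [ 0.9618 -0.2737] [0.2737 0.9618]
stop in rod [ 0.1109 -0.0156] 0.11198898523159248
bend angle -3.390850076840617
offset of O from inner line 0.008964230154075666
```

```bash
python3 - <<'E'
from h import *
from cell import bot, observe
np.set_printoptions(precision=4,suppress=True)
g=np.radians(85.5); y=np.radians(90-15.9)
bot.move_ptp([.5258,.196,.24],[np.pi,0,g])
bot.move_straight([.5258,.196,.134],.1)
s=observe(); print(s["time_s"],s["eef_pos"],s["wrist_force"])
bot.grab(80); bot.sleep(.2)
s=observe(); print(s["time_s"],s["grip_width"],s["grip_force"],s["wrist_force"],s["moment"])
bot.move_straight([.5258,.196,.20],.12)
T=np.array([.5493,-.0223]); d=np.array([.2737,.9618]); p=T+d*.045
bot.move_straight([*p,.20],.15,ori=[np.pi,0,y]); 
bot.move_straight([*p,.172],.1); bot.sleep(.3)
a=wcap("w_pre")["img"]
s=observe(); print(s["time_s"],s["eef_pos"],s["eef_rot"],s["wrist_force"],s["moment"])
cv2.imwrite("pics/w_pre.png",cv2.resize(a[150:400,160:480],(768,600),interpolation=cv2.INTER_CUBIC)[:,:,::-1])
E
```

```text
6.475 [0.5262 0.1961 0.1349] [-0.6816 -0.4094 -0.1753]
7.3333 0.01305579769225957 78.41667294502258 [-0.2906  0.0261  1.7197] [-0.0727  0.0301  0.0068]
10.1583 [0.5618 0.021  0.1725] [ 3.1409 -0.0002  1.2933] [-0.1291 -0.2131 -3.1223] [-0.0199 -0.0645 -0.0379]
```

View pics/w_pre.png

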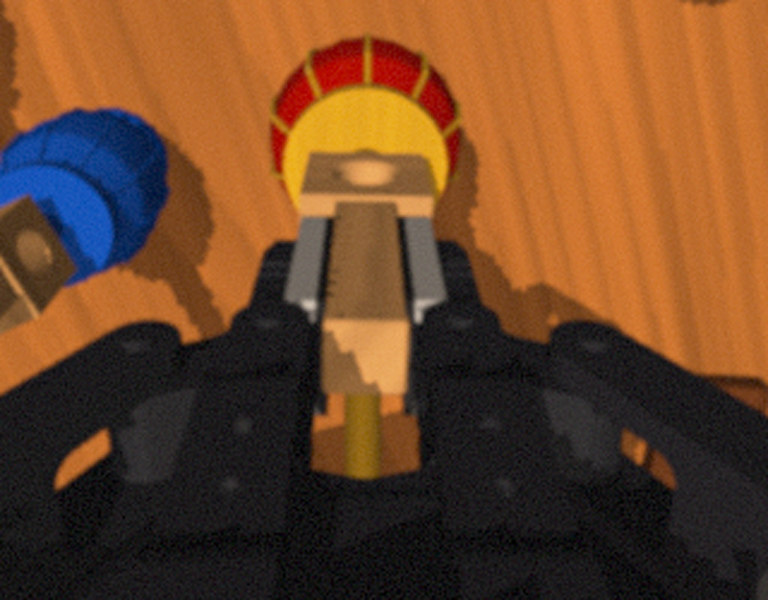

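The block is held squarely: its centre is near crop u=369 and the hole at (368,172). The rod shows behind the stem at crop (363,435). Next I compare their lateral offsets.

```bash
python3 - <<'E'
from h import *
np.set_printoptions(precision=4,suppress=True)
c=cam("w_pre"); f=lambda x,y:(160+x/2.4-.3,150+y/2.4-.3)
y=np.array([.2737,.9618]); x=np.array([.9618,-.2737]); T=np.array([.5493,-.0223]); E=np.array([.5618,.021])
for n,p,z in [("hole",(368,172),.135),("blkL",(309,152),.150),("blkR",(434,154),.150),("blkLt",(301,215),.150),("blkRt",(435,215),.150),("rod1",(364,400),.135),("rod2",(363,475),.135),("stemL",(323,390),.20),("stemR",(407,392),.2)]:
    w=onz(c,f(*p),z)[:2]; print(n,w,"x,y rel tip",(w-T)@x,(w-T)@y)
print("tcp rel tip",(E-T)@x,(E-T)@y)
E
```

```text
hole [0.5651 0.0286] x,y rel tip 0.0012502743864151455 0.053265984177325774
blkL [0.5553 0.042 ] x,y rel tip -0.011834288188580873 0.063447358693077
blkR [0.5816 0.034 ] x,y rel tip 0.015694779085313297 0.06297979737342238
blkLt [0.5491 0.0281] x,y rel tip -0.013956637888825249 0.04844866438258339
blkRt [0.5782 0.0198] x,y rel tip 0.016311949895079017 0.04844035827869084
rod1 [ 0.5463 -0.0337] x,y rel tip 0.0002783212483604201 -0.011814594423596614
rod2 [ 0.5394 -0.0571] x,y rel tip 1.5055502581868413e-06 -0.036217816328223615
stemL [0.5538 0.0171] x,y rel tip -0.006461568907667659 0.03913287691943489
stemR [0.5669 0.013 ] x,y rel tip 0.007314013822922136 0.038739448001173876
tcp rel tip 0.00017128999999995592 0.04506718999999999
```

The block sits about 1 mm to +x of the rod in the same view, so I shift it −1 mm and thread gently.

```bash
cat >> h.py <<'E'
YR=np.array([.2737,.9618]); XR=np.array([.9618,-.2737]); TIP=np.array([.5493,-.0223]); BEND=TIP-.115*YR+.010*XR; YAW0=np.radians(90-15.9)
def show(tag,hit=None):
    from cell import observe
    s=observe(); f=s["wrist_force"]; e=s["eef_pos"][:2]-BEND; m=s["moment"]
    print(tag,hit,"t%.1f"%s["time_s"],"rodxy mm",np.round([e@XR*1e3,e@YR*1e3],1),"z%.1f"%(s["eef_pos"][2]*1e3),"F x,y,z",np.round([f[:2]@XR,f[:2]@YR,f[2]],2),"M",np.round([m[:2]@XR,m[:2]@YR,m[2]],2),flush=True); return s
E
python3 - <<'E'
from h import *
from cell import bot
show("a")
for y in (.012,-.004,-.02,-.035,-.05):
    p=TIP-.001*XR+y*YR
    h=bot.move_straight([*p,.1725],.04,ori=[np.pi,0,YAW0],max_force=4); bot.sleep(.05); show(y,h)
    if h: break
E
```

```text
a None t10.2 rodxy mm [ -9.8 160. ] z172.5 F x,y,z [-0.07 -0.24 -3.12] M [-0.   -0.07 -0.04]
0.012 False t11.2 rodxy mm [-11.  127.2] z172.5 F x,y,z [ 0.16  0.31 -2.76] M [-0.03  0.02  0.02]
-0.004 False t11.8 rodxy mm [-11.  110.9] z172.6 F x,y,z [-0.47 -0.27 -2.78] M [ 0.03  0.02 -0.  ]
-0.02 False t12.4 rodxy mm [-11.  95.] z172.5 F x,y,z [-0.61  0.46 -2.26] M [-0.02  0.02  0.03]
-0.035 False t13.0 rodxy mm [-11.   79.9] z172.5 F x,y,z [ 0.02  0.48 -1.6 ] M [ 0.   -0.04  0.01]
-0.05 False t13.5 rodxy mm [-11.  65.] z172.5 F x,y,z [ 0.24  0.   -2.53] M [ 0.06 -0.06  0.02]
```

```bash
python3 - <<'E'
from h import *
from cell import bot, observe
p=TIP-.001*XR-.05*YR
g=lambda dx,dz:[*(p+dx*XR),.1725+dz]
for dx,dz in [(.005,0),(-.005,0),(0,.005),(0,-.005)]:
    h=bot.move_straight(g(dx,dz),.02,max_force=2); show((dx,dz),h)
    bot.move_straight(g(0,0),.04)
E
```

```text
(0.005, 0) True t13.8 rodxy mm [-8.1 65.1] z171.3 F x,y,z [-1.03  0.1  -1.63] M [-0.01  0.01  0.05]
(-0.005, 0) True t14.3 rodxy mm [-13.  65.] z172.0 F x,y,z [ 3.79 -0.21 -0.77] M [-0.01 -0.74  0.03]
(0, 0.005) True t14.8 rodxy mm [-12.   64.9] z173.5 F x,y,z [-0.9  -0.64 -3.16] M [ 0.04 -0.06 -0.01]
(0, -0.005) True t15.3 rodxy mm [-10.7  65. ] z169.6 F x,y,z [-0.05  0.26  3.08] M [-0.04 -0.03 -0.02]
```

Threading is clear and centred at rod x≈-10.5, z≈172.4. Now I go round the bend with force-guided lateral and yaw correction.

```bash
cat >> h.py <<'E'
PHI=np.radians(-3.4)
def path(s):  # s mm past start of arc (negative: on outer limb) -> rod-frame xy (mm), yaw turn
    r,q=34.7,np.array([25.,25.5])
    L=35*np.pi/2
    if s<=0: P=np.array([-9.95,25.5-s]); a=0
    elif s<=L: a=s/35; P=q+r*np.array([-np.cos(a),-np.sin(a)])
    else: a=np.pi/2; P=np.array([25+s-L,-9.5])
    w=np.clip((s-L/2+8)/16,0,1); ph=PHI*w
    c,n=np.cos(ph),np.sin(ph)
    return np.array([[c,-n],[n,c]])@P, a+ph
def force(n=5):
    from cell import bot, observe
    F=[]
    for _ in range(n):
        o=observe(); F.append(np.r_[o["wrist_force"],o["moment"]]); bot.sleep(.012)
    return np.mean(F,0)
def follow(s0,s1,ds,off,yo,base,fmax=4,speed=.04,z=.1725):
    """off: lateral correction (mm, along left normal), yo: yaw correction."""
    from cell import bot, observe
    sg=np.arange(s0+ds,s1+.01,ds)
    for i,s in enumerate(sg):
        P,a=path(s); tl=a-np.pi/2; t=np.array([np.cos(tl),np.sin(tl)]); n=np.array([-t[1],t[0]])
        P=P+off*n; w=BEND+(P[0]*XR+P[1]*YR)/1e3
        hit=bot.move_straight([*w,z],speed,ori=[np.pi,0,YAW0+a+yo],max_force=fmax)
        f=force()-base; lat=f[:2]@(n[0]*XR+n[1]*YR); drag=f[:2]@(t[0]*XR+t[1]*YR); mz=f[5]
        roll=f[3:5]@(t[0]*XR+t[1]*YR)
        if abs(lat)>.6: off+=np.clip(.3*lat,-.8,.8)
        if abs(mz)>.05: yo+=np.clip(.15*mz,-.02,.02)
        if i%2==0 or hit or abs(lat)>1.5: print("s%.0f"%s,hit,"lat %.1f drag %.1f z %.1f mz %.2f roll %.2f off %.2f yo %.3f"%(lat,drag,f[2],mz,roll,off,yo),flush=True)
        if abs(lat)>6 or abs(drag)>5: print("STOP"); break
    return s,off,yo
E
python3 - <<'E'
from h import *
from cell import bot
b=np.array([0,0,-2.5,0,0,0.])
print(force())
r=follow(-40,12,4,0,0,b); show("end"); print(r)
E
```

```text
[-0.03814857  0.173456   -2.15756861 -0.01224056 -0.01034127  0.00624659]
s-36 False lat -0.3 drag 0.2 z -0.4 mz 0.01 roll 0.00 off 0.00 yo 0.000
s-28 False lat 0.2 drag -0.3 z 0.1 mz 0.01 roll -0.01 off 0.00 yo 0.000
s-20 False lat -0.1 drag -0.4 z -0.1 mz -0.01 roll 0.01 off 0.00 yo 0.000
s-12 False lat 0.2 drag -0.3 z 0.3 mz 0.00 roll 0.01 off 0.00 yo 0.000
s-4 False lat 0.1 drag 0.4 z 0.1 mz -0.00 roll -0.00 off 0.00 yo 0.000
s4 False lat 0.3 drag -0.3 z -0.0 mz 0.00 roll 0.01 off 0.00 yo 0.000
s12 False lat -0.1 drag 0.2 z -0.3 mz -0.00 roll 0.01 off 0.00 yo 0.000
end None t19.4 rodxy mm [-7.7 14. ] z172.5 F x,y,z [-0.14 -0.86 -2.42] M [ 0.01  0.04 -0.01]
(np.float64(12.0), 0, 0)
```

```bash
python3 - <<'E'
from h import *
b=np.array([0,0,-2.5,0,0,0.])
r=follow(12,90,3,0,0,b); show("end"); print(r)
E
```

```text
s15 False lat 0.2 drag -0.0 z -0.5 mz 0.03 roll -0.01 off 0.00 yo 0.000
s21 False lat -0.2 drag -0.5 z 0.1 mz 0.02 roll -0.02 off 0.00 yo 0.000
s27 False lat 0.1 drag 0.1 z -0.3 mz 0.01 roll 0.01 off 0.00 yo 0.000
s33 False lat -0.2 drag -0.3 z 0.1 mz -0.00 roll 0.03 off 0.00 yo 0.000
s39 False lat 0.5 drag 0.3 z 0.1 mz 0.01 roll 0.05 off 0.00 yo 0.000
s45 False lat 0.2 drag 0.4 z -0.4 mz -0.00 roll 0.06 off 0.25 yo 0.000
s51 False lat 0.2 drag 0.2 z -0.3 mz -0.01 roll 0.06 off 0.25 yo 0.000
s57 False lat 0.3 drag 0.3 z -0.1 mz -0.01 roll 0.03 off 0.45 yo 0.000
s63 False lat -0.1 drag -0.3 z -0.0 mz 0.00 roll -0.01 off 0.45 yo 0.000
s69 False lat -0.3 drag -0.2 z -0.1 mz -0.00 roll 0.02 off 0.45 yo 0.000
s75 False lat -0.3 drag -0.4 z 0.1 mz 0.01 roll 0.00 off 0.45 yo 0.000
s81 False lat -0.3 drag -0.0 z 0.0 mz -0.01 roll 0.02 off 0.45 yo 0.000
s87 False lat 0.3 drag -0.1 z -0.1 mz 0.03 roll -0.01 off 0.45 yo 0.000
end None t27.0 rodxy mm [ 59.4 -12.6] z172.5 F x,y,z [-0.44 -0.4  -2.72] M [-0.01  0.03  0.03]
(np.float64(90.0), np.float64(0.44914379495867973), 0)
```

```bash
python3 - <<'E'
from h import *
b=np.array([0,0,-2.5,0,0,0.])
r=follow(90,120,3,.45,0,b); show("a")
s,o,y=r
from cell import bot
P,a=path(130); tl=a-np.pi/2; t=np.array([np.cos(tl),np.sin(tl)]); n=np.array([-t[1],t[0]]); P=P+o*n
w=BEND+(P[0]*XR+P[1]*YR)/1e3
h=bot.move_straight([*w,.1725],.015,ori=[np.pi,0,YAW0+a+y],max_force=2.5); q=show("stop",h); bot.sleep(.1); q=show("stop",h)
print(np.linalg.norm(q["eef_pos"][:2]-BEND), r, force())
E
```

```text
s93 False lat -0.3 drag 0.3 z 0.6 mz 0.02 roll 0.00 off 0.45 yo 0.000
s99 False lat -0.2 drag -0.1 z -0.2 mz 0.00 roll 0.00 off 0.45 yo 0.000
s105 False lat 0.2 drag 0.3 z 0.3 mz -0.02 roll -0.01 off 0.45 yo 0.000
s111 False lat 0.1 drag 0.3 z -0.4 mz -0.00 roll -0.00 off 0.45 yo 0.000
s117 False lat 0.2 drag -0.2 z 0.2 mz 0.01 roll 0.01 off 0.45 yo 0.000
a None t29.9 rodxy mm [ 89.4 -14.4] z172.4 F x,y,z [ 0.67 -0.46 -1.78] M [-0.04  0.02  0.01]
stop True t30.4 rodxy mm [ 95.2 -14.7] z171.3 F x,y,z [-0.63 -0.21 -3.01] M [0.02 0.02 0.  ]
stop True t30.5 rodxy mm [ 94.8 -14.7] z170.3 F x,y,z [ 0.94  0.44 -2.6 ] M [-0.01 -0.04  0.02]
0.09595327577805396 (np.float64(120.0), 0.45, 0) [ 0.3944181  -0.11724996 -1.52583716 -0.01090909 -0.08271262  0.0181643 ]
```

```bash
python3 - <<'E'
from h import *
from cell import bot
def tgt(s,o=.45):
    P,a=path(s); tl=a-np.pi/2; t=np.array([np.cos(tl),np.sin(tl)]); n=np.array([-t[1],t[0]]); P=P+o*n
    return BEND+(P[0]*XR+P[1]*YR)/1e3, [np.pi,0,YAW0+a]
for s in (125,126,127,128,129,130,131):
    w,o=tgt(s); h=bot.move_straight([*w,.172],.015,ori=o,max_force=5); f=force(); q=show(s,h); print("  mean F",np.round(f[:2]@XR,2),np.round(f[:2]@YR,2),np.round(f[2:],2), np.linalg.norm(q["eef_pos"][:2]-BEND))
    if f[:2]@XR<-2: break
E
```

```text
125 False t30.8 rodxy mm [ 94.2 -14.7] z171.9 F x,y,z [ 0.4  -0.02 -2.88] M [0.01 0.01 0.03]
  mean F 0.45 -0.26 [-2.79 -0.01 -0.03 -0.  ] 0.09537255685172003
126 False t31.1 rodxy mm [ 95.3 -14.7] z171.9 F x,y,z [-0.7   0.51 -2.61] M [ 0.01 -0.02  0.04]
  mean F 0.03 -0.1 [-2.45  0.02  0.03  0.02] 0.09645548784605651
127 False t31.4 rodxy mm [ 95.6 -14.7] z171.9 F x,y,z [-5.62  0.23 -0.93] M [0.01 0.93 0.05]
  mean F -5.28 -0.19 [-0.27  0.31  0.92  0.05] 0.09676330008931844
```

The stop is felt at s≈126.5. I ease off, lower until the block rests on the rod, then release.

```bash
python3 - <<'E'
from h import *
from cell import bot
P,a=path(126.2); tl=a-np.pi/2; t=np.array([np.cos(tl),np.sin(tl)]); n=np.array([-t[1],t[0]]); P=P+.45*n
w=BEND+(P[0]*XR+P[1]*YR)/1e3; o=[np.pi,0,YAW0+a]
bot.move_straight([*w,.172],.015,ori=o); show("back")
h=bot.move_straight([*w,.1694],.01,ori=o,max_force=2.5); show("low",h); print(force())
bot.gripper_open(); bot.sleep(.3); show("open")
bot.move_straight([*w,.28],.1,ori=o); bot.sleep(1.0); show("up")
w2=w-.04*np.array([0,0])
from cell import eyes
c=wcap("w_end"); s=eyes.capture("scene"); tp=eyes.capture("top"); np.savez("s_end.npz",**s); np.savez("t_end.npz",**tp)
A=cv2.resize(c["img"][150:350,200:460],(400,300)); B=cv2.resize(s["img"][120:195+20,230:350],(400,300),interpolation=cv2.INTER_CUBIC); C=cv2.resize(tp["img"][120:210,330:450],(400,300),interpolation=cv2.INTER_CUBIC); D=cv2.resize(c["img"],(400,300))
cv2.imwrite("pics/end.png",np.vstack([np.hstack([A,B]),np.hstack([C,D])])[:,:,::-1])
E
```

```text
back None t31.6 rodxy mm [ 95.4 -14.7] z172.0 F x,y,z [-2.54  0.08 -2.29] M [0.05 0.39 0.02]
low True t31.9 rodxy mm [ 95.3 -14.7] z170.0 F x,y,z [ 1.11 -0.34  5.31] M [ 0.03 -0.1  -0.01]
[ 0.65341147 -0.31260243  5.04374419  0.00693025 -0.06284626  0.03449872]
open None t33.0 rodxy mm [ 94.4 -14.6] z168.3 F x,y,z [-0.11 -0.51 -0.72] M [-0.02  0.   -0.02]
up None t35.2 rodxy mm [ 95.5 -14.7] z280.0 F x,y,z [-0.37  0.47  0.34] M [ 0.06  0.03 -0.01]
```

View pics/end.png

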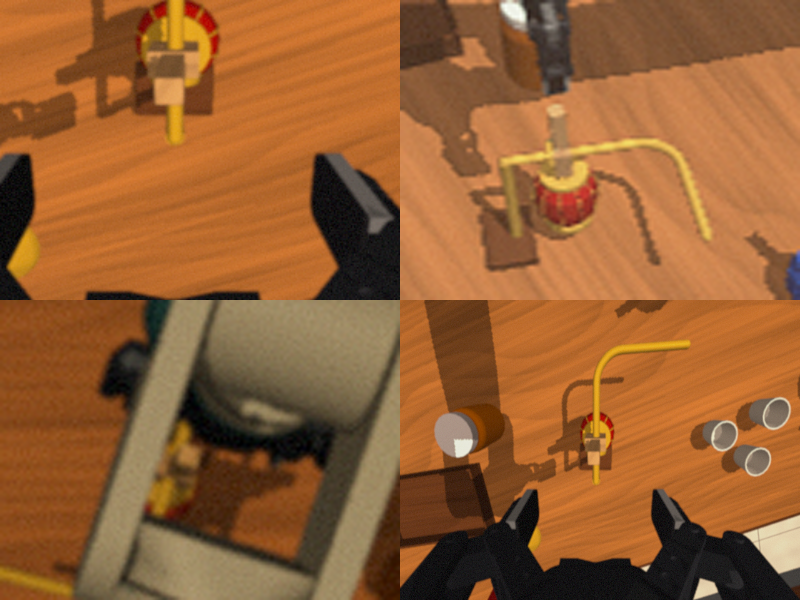

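The lantern hangs by its block on the inner limb next to the stop disc, with stem top at wrist (310,211) and scene (277,154). I check the tilt numerically before handing in.

```bash
python3 - <<'E'
from h import *
np.set_printoptions(precision=4,suppress=True)
c=cam("w_end"); s=cam("s_end")
h=BEND+(95.3*XR-14.7*YR)/1e3; print("hole est",h)
top=[*h,.1325+.065]; foot=[*h,.1325-.097]
print("pred wrist top",proj(c,top),"seen 309.9 211.3; hole blk top",proj(c,[*h,.1475]))
print("pred scene top,foot",proj(s,[top,foot]),"seen 277.4 154.2 / 280 191")
print("tri",tri([ray(c,(309.9,211.3)),ray(s,(277.4,154.2))]),onz(c,(309.9,211.3),.1975))
o=c["img"][165:245,260:366]; o2=s["img"][140:200,245:325]
cv2.imwrite("pics/end2.png",np.hstack([cv2.resize(o,(400,300),interpolation=3),cv2.resize(o2,(400,300),interpolation=3)])[:,:,::-1])
E
```

```text
hole est [ 0.6151 -0.1759]
pred wrist top [[314.1831 212.329 ]] seen 309.9 211.3; hole blk top [[313.7704 194.5348]]
pred scene top,foot [[275.7897 154.91  ]
 [279.0175 186.3594]] seen 277.4 154.2 / 280 191
tri [ 0.6113 -0.1769  0.1986] [ 0.6133 -0.1786  0.1975]
```

View pics/end2.png

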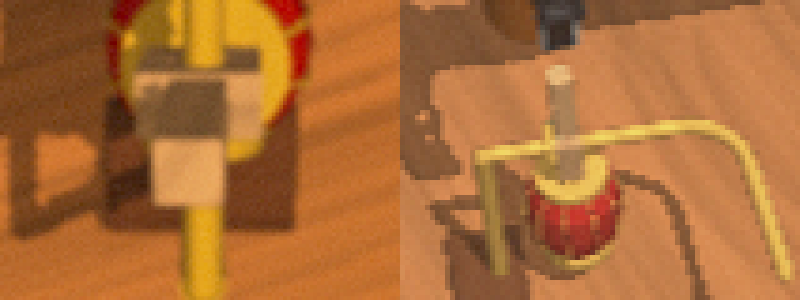

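```bash
python3 -c "
from cell import bot; print(bot.close_job())"
```

```text
the job is handed in; nothing more can be done
None
```

The red lantern hangs released on the inner limb against the stop disc, tilted about 2–3° (limit 7°), and the job was handed in with about 34 s to spare; no verdict came back.

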